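Re-rack printed clamping knobs in reverse order

TASK

Move the four printed knobs from the full rack to the empty rack so that their order along the row is reversed: the knob that stood at the left end comes to the right end, its neighbour goes next to it, and so on. Put one knob in each bay, lying flat on the bay's floor, boss upwards, and set each one down gently rather than dropping it.

Things in the scene. Friction and masses are not known exactly. Their poses are not given: they have to be found in the camera images.
- star: Clamping knob with a five-armed star head, 51 mm across. Black printed plastic, 30-55 g, lying with its 16 mm thick head down and a plain round boss, 22 mm in diameter, standing up from the middle of the head; 48 mm tall in all. It starts in one of the bays of the full rack, at any yaw. Origin: centre of the underside; z up along the boss (boss from z = 16 to z = 48 mm).
- wheel: Clamping knob with a round handwheel head (rim and three spokes), 53 mm across. Black printed plastic, 30-55 g, lying with its 16 mm thick head down and a plain round boss, 22 mm in diameter, standing up from the middle of the head; 48 mm tall in all. It starts in one of the bays of the full rack, at any yaw. Origin: centre of the underside; z up along the boss (boss from z = 16 to z = 48 mm).
- trefoil: Clamping knob with a three-lobed head, 52 mm across. Black printed plastic, 30-55 g, lying with its 16 mm thick head down and a plain round boss, 22 mm in diameter, standing up from the middle of the head; 48 mm tall in all. It starts in one of the bays of the full rack, at any yaw. Origin: centre of the underside; z up along the boss (boss from z = 16 to z = 48 mm).
- bar: Clamping knob with a straight bar head, 52 x 24 mm (long side along its x). Black printed plastic, 30-55 g, lying with its 16 mm thick head down and a plain round boss, 22 mm in diameter, standing up from the middle of the head; 48 mm tall in all. It starts in one of the bays of the full rack, at any yaw. Origin: centre of the underside; z up along the boss (boss from z = 16 to z = 48 mm).
- full_rack: The rack that holds the knobs at the start: fixed black board 92 x 334 mm, 5 mm thick, carrying a row of four tan square bays. Bays: 78 mm outside, 70 mm inside; floor 9 mm, rim 17 mm above the table. Local y along the row (roughly robot's left), z up; origin: centre of the underside. Bay centres at local y = -120, -40, 40, 120 mm, x = 0.
- empty_rack: The rack that is empty at the start: fixed twin of the full one (board 92 x 334 mm, four bays), nearer to or farther from the robot and roughly parallel. Bays: 78 mm outside, 70 mm inside; floor 9 mm, rim 17 mm above the table. Local y along the row (roughly robot's left), z up; origin: centre of the underside. Bay centres at local y = -120, -40, 40, 120 mm, x = 0.
- bay_star: The fixed bay of the full rack in which the star knob starts (all four bays look alike; which one it is changes from start to start). Square frame, 78 mm outside, 70 mm inside, 12 mm tall. Origin: centre of its underside, 5 mm above the table; axes as the rack's.
- bay_wheel: The fixed bay of the full rack in which the wheel knob starts (all four bays look alike; which one it is changes from start to start). Square frame, 78 mm outside, 70 mm inside, 12 mm tall. Origin: centre of its underside, 5 mm above the table; axes as the rack's.
- bay_trefoil: The fixed bay of the full rack in which the trefoil knob starts (all four bays look alike; which one it is changes from start to start). Square frame, 78 mm outside, 70 mm inside, 12 mm tall. Origin: centre of its underside, 5 mm above the table; axes as the rack's.
- bay_bar: The fixed bay of the full rack in which the bar knob starts (all four bays look alike; which one it is changes from start to start). Square frame, 78 mm outside, 70 mm inside, 12 mm tall. Origin: centre of its underside, 5 mm above the table; axes as the rack's.
Things that resemble listed ones, but are neither listed nor needed, are in the scene too. What is shaped like the star but orange or yellow is not meant. What is shaped like the wheel but blue or green is not meant.

How it is judged:
At the end, for the whole second after the job is handed in: Each knob lies at rest in the bay of the second rack that mirrors its starting bay (local y there = minus its starting bay's local y in the first rack), within 24 mm of the bay centre along x and y, underside within 4 mm of the bay floor's height, tilted less than 0.1 rad (((y of bay_star in the frame of full_rack between -0.14 and -0.1 m and y of star in the frame of empty_rack between 0.096 and 0.144 m) or (y of bay_star in the frame of full_rack between -0.06 and -0.02 m and y of star in the frame of empty_rack between 0.016 and 0.064 m) or (y of bay_star in the frame of full_rack between 0.02 and 0.06 m and y of star in the frame of empty_rack between -0.064 and -0.016 m) or (y of bay_star in the frame of full_rack between 0.1 and 0.14 m and y of star in the frame of empty_rack between -0.144 and -0.096 m)) and x of star in the frame of empty_rack between -0.024 and 0.024 m and z of star in the frame of empty_rack between 0.005 and 0.013 m and angle between each of star, wheel, trefoil, bar's own z axis and vertical below 0.1 rad and linear speed of each of star, wheel, trefoil, bar below 0.02 m/s and ((y of bay_wheel in the frame of full_rack between -0.14 and -0.1 m and y of wheel in the frame of empty_rack between 0.096 and 0.144 m) or (y of bay_wheel in the frame of full_rack between -0.06 and -0.02 m and y of wheel in the frame of empty_rack between 0.016 and 0.064 m) or (y of bay_wheel in the frame of full_rack between 0.02 and 0.06 m and y of wheel in the frame of empty_rack between -0.064 and -0.016 m) or (y of bay_wheel in the frame of full_rack between 0.1 and 0.14 m and y of wheel in the frame of empty_rack between -0.144 and -0.096 m)) and x of wheel in the frame of empty_rack between -0.024 and 0.024 m and z of wheel in the frame of empty_rack between 0.005 and 0.013 m and ((y of bay_trefoil in the frame of full_rack between -0.14 and -0.1 m and y of trefoil in the frame of empty_rack between 0.096 and 0.144 m) or (y of bay_trefoil in the frame of full_rack between -0.06 and -0.02 m and y of trefoil in the frame of empty_rack between 0.016 and 0.064 m) or (y of bay_trefoil in the frame of full_rack between 0.02 and 0.06 m and y of trefoil in the frame of empty_rack between -0.064 and -0.016 m) or (y of bay_trefoil in the frame of full_rack between 0.1 and 0.14 m and y of trefoil in the frame of empty_rack between -0.144 and -0.096 m)) and x of trefoil in the frame of empty_rack between -0.024 and 0.024 m and z of trefoil in the frame of empty_rack between 0.005 and 0.013 m and ((y of bay_bar in the frame of full_rack between -0.14 and -0.1 m and y of bar in the frame of empty_rack between 0.096 and 0.144 m) or (y of bay_bar in the frame of full_rack between -0.06 and -0.02 m and y of bar in the frame of empty_rack between 0.016 and 0.064 m) or (y of bay_bar in the frame of full_rack between 0.02 and 0.06 m and y of bar in the frame of empty_rack between -0.064 and -0.016 m) or (y of bay_bar in the frame of full_rack between 0.1 and 0.14 m and y of bar in the frame of empty_rack between -0.144 and -0.096 m)) and x of bar in the frame of empty_rack between -0.024 and 0.024 m and z of bar in the frame of empty_rack between 0.005 and 0.013 m); the robot touches nothing.
It fails at once if a knob is dropped or flung: it moves faster than 0.6 m/s (a free fall of about 18 mm) while the fingers do not hold it ((linear speed of star above 0.6 m/s and contact force between the fingers and star below 0.02 N) or (linear speed of wheel above 0.6 m/s and contact force between the fingers and wheel below 0.02 N) or (linear speed of trefoil above 0.6 m/s and contact force between the fingers and trefoil below 0.02 N) or (linear speed of bar above 0.6 m/s and contact force between the fingers and bar below 0.02 N)).
It also fails if it takes over 102 s, if anything falls off the work surface, if the arm or the gripper's body presses on something with over 40 N, if the wrist force passes 120 N, or if a joint passes its speed limit or range.

ROBOT

A 7-joint arm with a two-finger parallel gripper is mounted at the origin on the work surface. World frame = base frame: x ahead of the robot, y to its left, z up, the work surface at z = 0. Lengths are in m, angles in rad, forces in N, time in s.
With the tool pointing down it reaches from about 0.4 to 0.85 m from the base axis. Payload 4.5 kg.
Tool frame: the origin (TCP) lies midway between the tips of the shut fingers; the grasp point (between the pads) lies 19 mm behind it; z points along the fingers, y is the direction in which the jaws open and shut (so a half turn about z gives the same grasp; the last joint's range is limited). The gripper opens to 88 mm and grips with 3 to 60 N. Pads are 18 mm wide; open, the fingers measure 123 mm over their backs; the gripper's body (75 mm by 187 mm) begins 45 mm behind the grasp point.
Start: joints at [-1.309, 0.689, -0.195, 1.565, 0.157, 0.902, -0.215], TCP at [0.141, 0.609, 0.239] pointing down, gripper open.
Joint ranges: [-3.01, 3.01], [-0.46, 2.08], [-1.47, 1.51], [0.13, 2.56], [-1, 4.14], [0.04, 2.09], [-2.66, 2.66]. Speed limits (rad/s): [2.57, 2.57, 3.14, 3.14, 3.14, 3.14, 3.14].

INTERFACE

Orientations are given as a unit quaternion [x, y, z, w].
In Python, from plant import r gives the robot as it stands.
- The arm moves only by the tool play_rows, never from a script. Its argument "targets" is a list of rows, each a list of 6 numbers: the shift along the tool's x, y, z in m, then the turn, a rotation vector about the tool's x, y, z in rad. In form: [[tx, ty, tz, rx, ry, rz], ...]. A call has 1 to 5 rows; each row shifts and turns the pose as measured when the row begins, along the tool's axes as they then stand; what a row does not reach is not made up. A row lasts 1/12 s, in which the tool goes at most 41.7 mm and 7.16 degrees, less where a joint would pass 70% of its speed; a pose out of reach is approached as far as the arm can. A call is refused whole if a number of a shift passes 0.0417 or a number of a turn 0.125, either way. A call with a gripper value outside its range is refused whole. "hand" is the opening, from 0 (shut) to 1 (fully open), set as the call begins (left out, the last holds). The fingers move at their own pace and stop on an object; "squeeze" is the grip in N (left out, the last holds). Time passes only in rows, so rows that do not move let the fingers close. It gives the time, the measured TCP pose, the force and the opening at its end, in the units of the state.
- r.get_state(): the state, without advancing time (a new reading comes with each control period).
- r.snapshot(name): name is "scene" or "top"; returns the picture (400x640x3 uint8, blue, green, red); there is no depth.
- r.get_calibration(name): a dict with "intrinsics" (3x3 intrinsics, pixels), "R" (3x3) and "t" (3): a world point X has camera coordinates R X + t. Camera axes: x right, y down, z forward; pixel columns grow to the right and rows downward; lengths in m; the calibration is good to about 2 mm. A picture is of the moment at which its call begins. get_calibration takes no time and is no camera call.
- r.finish_job(): hands the job in, once; it reports no verdict.
Trained networks look in the newest picture that a camera, given by its name, has taken for a name from the list of things; names that differ only in an ending like _2 or _b are one class to them, and where a whole thing is asked for, a point or a joint stands for the part that bears it (a point fixed in the world has none). Each returns a list of dicts, best first, with "confidence" (0 to 1); they miss things now and then, are a little off and sometimes report something else, mostly with a low value. They report only what shows in the picture. A call takes as long as a camera call. They do not tell look-alikes from the thing itself.
- r.search_frame(query, camera): "bbox" ([left, top, right, bottom] in pixels, round what is visible of it).
- r.tip_of(query, camera): "uv" ([column, row] in pixels: a listed point, or the origin of a listed thing).
The state is a dict: "clock": time; "q": joint angles; "qd": joint speeds; "joint_torque": joint torques, N m; "tool_pos": TCP position; "eef_rot": TCP orientation; "contact_force": force on the tool from outside, world axes, zero at the start; "moment": the same for the moment, N m; "opening": opening from 0.0 (shut) to 1.0 (fully open).
Only numpy, scipy, OpenCV 4.12 (cv2) and the standard library are available. Lean on these libraries where they do the work, as an engineer would, in place of code of your own. Each camera call takes 0.05 s, during which the arm holds its last target. There are 200 camera calls.

## Working session

There is one attempt and no reset: what is moved stays moved. The work goes in short steps, Python scripts to look and compute and a tool call to move; the robot and the scene stay as the last step left them, time stands still between calls to the robot, and variables do not carry over. Pictures are saved under pics/ and viewed, on a budget of 14 in all, crops included, one or two more only if the job needs it, and the job is handed in when it is done.

Besides the shell and the picture viewer there is one more tool, called after "Call:" as name(argument=value, ...), one argument or row to a line, values as JSON. play_rows: Moves the arm, as the interface text tells. Its arguments: {"type":"object","properties":{"targets":{"type":"array","items":{"type":"array","items":{"type":"number"}}},"hand":{"type":"number"},"squeeze":{"type":"number"}},"required":["targets"]}

```bash
mkdir -p pics; python3 - <<'E'
from plant import r
import cv2,json
for c in("scene","top"):
    im=r.snapshot(c);cv2.imwrite(f"pics/{c}0.png",im)
    for n in("star","wheel","trefoil","bar","full_rack","empty_rack"):
        print(c,n,[(([round(float(v)) for v in d["uv"]]),round(d["confidence"],2)) for d in r.tip_of(n,c)][:4])
    k=r.get_calibration(c);print(k)
print(r.get_state())
E
```

```text
scene star [([324, 225], 0.91), ([266, 254], 0.68), ([270, 189], 0.61)]
scene wheel [([324, 330], 0.71), ([361, 274], 0.68), ([296, 292], 0.57)]
scene trefoil [([305, 204], 0.65), ([306, 205], 0.53), ([376, 201], 0.33)]
scene bar [([342, 252], 0.66)]
scene full_rack []
scene empty_rack [([374, 203], 0.75)]
{'intrinsics': array([[367.10387099,   0.        , 320.51740058],
       [  0.        , 367.10387099, 199.6688054 ],
       [  0.        ,   0.        ,   1.        ]]), 'R': array([[-0.85046105,  0.52602918,  0.00304954],
       [ 0.33878009,  0.55214136, -0.76181885],
       [-0.40242273, -0.64686414, -0.64778294]]), 't': array([ 0.521992  , -0.16927259,  1.09805444])}
top star [([288, 186], 0.72), ([376, 167], 0.65)]
top wheel [([194, 126], 0.86), ([217, 176], 0.78), ([241, 129], 0.56)]
top trefoil [([331, 187], 0.76)]
top bar [([251, 180], 0.65)]
top full_rack [([215, 178], 0.56), ([216, 181], 0.51)]
top empty_rack [([293, 258], 0.75)]
{'intrinsics': array([[508.35151775,   0.        , 310.44373906],
       [  0.        , 508.35151775, 198.49112833],
       [  0.        ,   0. 
[... 214 characters left out ...]
  0.98837409])}
{'clock': 0.7, 'q': array([-1.3092103 ,  0.68906287, -0.19460519,  1.56528451,  0.15730215,
        0.90250779, -0.2150989 ]), 'qd': array([-0.00037512,  0.00193571, -0.00062445,  0.00048459,  0.00012697,
        0.00122819,  0.00081673]), 'joint_torque': array([ 4.67527389e-04, -5.27375865e+01, -1.26676261e+00, -1.53713572e+01,
       -5.19347540e-02, -6.73903651e-04,  2.35386869e-05]), 'tool_pos': array([0.14111876, 0.60889359, 0.23877018]), 'eef_rot': array([1.13633584e-01, 9.93522725e-01, 6.07385099e-05, 8.46724483e-07]), 'contact_force': array([ 0.70119678, -0.19352116,  0.70227755]), 'moment': array([-0.07622752,  0.00682761, -0.01030828]), 'opening': 0.999448426741406}
```

View pics/top0.png

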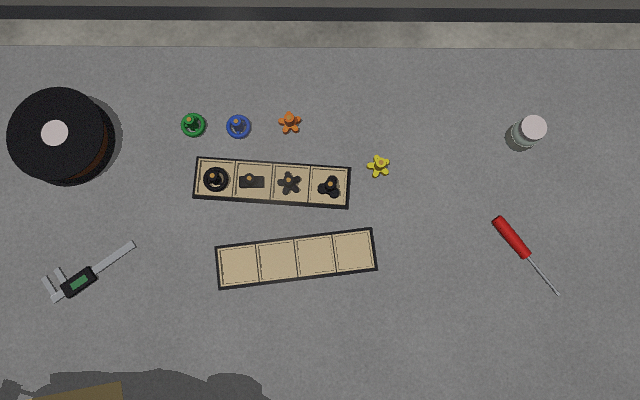

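View pics/scene0.png

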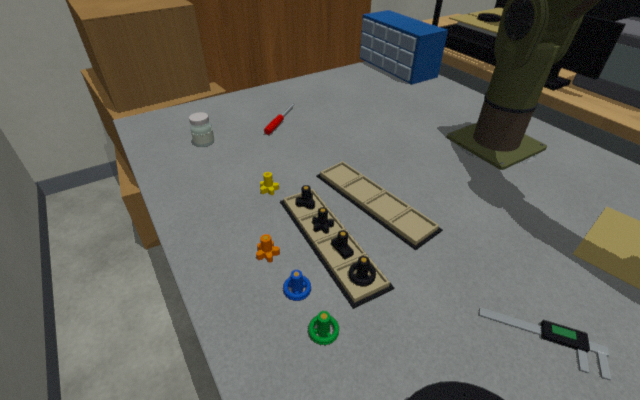

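The top view shows the full (farther) rack holding, left to right, wheel (215,179), bar (251,181), star (289,183) and trefoil (329,187). The nearer rack is empty, its centre near (296,258). The coloured look-alikes stand outside the racks, and the scene view agrees with all of this.

```bash
cat >h.py <<'E'
import numpy as np,cv2
from plant import r
def back(c,uv,z):
    k=r.get_calibration(c);R,t=k["R"],k["t"]
    d=R.T@np.linalg.solve(k["intrinsics"],[uv[0],uv[1],1]);o=-R.T@t
    return o+d*(z-o[2])/d[2]
def proj(c,X):
    k=r.get_calibration(c);p=k["intrinsics"]@(k["R"]@np.array(X)+k["t"]);return p[:2]/p[2]
def tool(dx):
    from scipy.spatial.transform import Rotation as T
    return T.from_quat(r.get_state()["eef_rot"]).inv().apply(dx)
E
python3 - <<'E'
from h import *
im=cv2.imread("pics/top0.png")
hsv=cv2.cvtColor(im,cv2.COLOR_BGR2HSV)
m=((hsv[...,2]<60)|((hsv[...,1]>50)&(abs(hsv[...,0].astype(int)-20)<10))).astype(np.uint8)*255
m[:, :180]=0; m[:145]=0;m[300:]=0;m[:,380:]=0
cs,_=cv2.findContours(m,cv2.RETR_EXTERNAL,cv2.CHAIN_APPROX_NONE)
vis=im.copy()
for c in cs:
    if cv2.contourArea(c)<2000: continue
    P=np.array([back("top",p[0],.005)[:2] for p in c],np.float32)
    (cx,cy),wh,a=cv2.minAreaRect(P); b=cv2.boxPoints(((cx,cy),wh,a))
    e=max((b[1]-b[0],b[2]-b[1]),key=np.linalg.norm); e=e/np.linalg.norm(e); e*=np.sign(e[1])
    print("rack",cx,cy,wh,"ydir",e)
    for y in(-.12,-.04,.04,.12):
        q=np.array([cx,cy])+y*e; print("  bay",y,q.round(4))
        for z in(.009,.057): cv2.circle(vis,tuple(int(round(v)) for v in proj("top",[*q,z])),1,(0,0,255) if z<.02 else (255,255,0),-1)
for n,uv in(("wheel",0),("bar",0),("star",0),("trefoil",0)):
    for c,img in(("top",None),("scene",None)):
        D=r.tip_of(n,c); print(n,c,[back(c,d["uv"],.009)[:2].round(4) for d in D])
cv2.imwrite("pics/v1.png",cv2.resize(vis[140:300,180:390],None,fx=3.7,fy=3.7,interpolation=cv2.INTER_NEAREST))
E
```

```text
rack 0.4775845408439636 0.022814005613327026 (0.09252089262008667, 0.3333161473274231) ydir [-0.13000229  0.99151367]
  bay -0.12 [ 0.4932 -0.0962]
  bay -0.04 [ 0.4828 -0.0168]
  bay 0.04 [0.4724 0.0625]
  bay 0.12 [0.462  0.1418]
rack 0.6381925940513611 0.07631443440914154 (0.33369162678718567, 0.09271460771560669) ydir [0.06427389 0.99793226]
  bay -0.12 [ 0.6305 -0.0434]
  bay -0.04 [0.6356 0.0364]
  bay 0.04 [0.6408 0.1162]
  bay 0.12 [0.6459 0.1961]
wheel top [array([0.7606, 0.2459]), array([0.6496, 0.1927]), array([0.7557, 0.145 ])]
wheel scene [array([0.7621, 0.2509]), array([0.638 , 0.1893]), array([0.7656, 0.1584])]
bar top [array([0.6419, 0.119 ])]
bar scene [array([0.6394, 0.1235])]
star top [array([0.629 , 0.0396]), array([ 0.6718, -0.1479])]
star scene [array([0.6279, 0.0362]), array([0.7734, 0.0474]), array([ 0.6751, -0.1414])]
trefoil top [array([ 0.6275, -0.052 ])]
trefoil scene [array([ 0.6274, -0.049 ]), array([ 0.6284, -0.0429]), array([0.4763, 0.0308])]
```

View pics/v1.png

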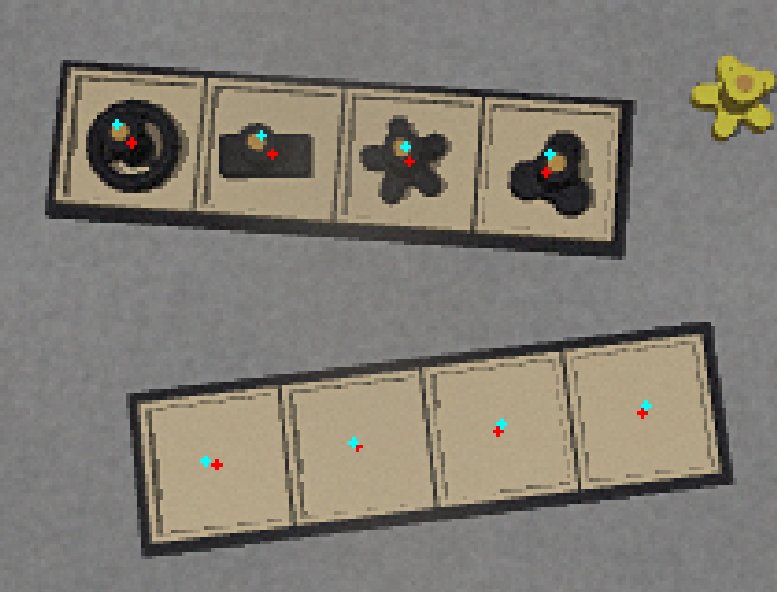

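Both rack fits land on the bays. The crop gives the boss-top spots at wheel (120,132), bar (257,143), star (403,149) and trefoil (558,163).

```bash
python3 - <<'E'
from h import *
for n,u in dict(wheel=(120,132),bar=(257,143),star=(403,149),trefoil=(558,163)).items():
    print(n,back("top",((u[0]+.5)/3.7+180-.5,(u[1]+.5)/3.7+140-.5),.057).round(4))
s=r.get_state();print(s["clock"],s["tool_pos"],tool([1,0,0]),tool([0,1,0]))
p=s["tool_pos"]; print("to wheel",tool(np.array([.643,.195,p[2]])-p))
E
```

```text
wheel [0.6416 0.1935 0.057 ]
bar [0.6359 0.1177 0.057 ]
star [0.6331 0.0372 0.057 ]
trefoil [ 0.6259 -0.0482  0.057 ]
1.1 [0.14112938 0.60887199 0.23873887] [-9.74171819e-01  2.25808032e-01  1.00090616e-05] [2.25808032e-01 9.74171818e-01 5.08157093e-05]
to wheel [-5.82363831e-01 -2.89856015e-01 -1.60079450e-05]
```

Call:
play_rows(
  targets=[
    [0,0,0,0,0,-0.114],
    [0,0,0,0,0,-0.114],
    [-0.03,-0.025,0,0,0,0],
    [-0.03,-0.025,0,0,0,0],
    [-0.03,-0.025,0,0,0,0],
  ],
  hand=0.6,
  squeeze=20,
)

```text
clock: 1.52
tool_pos: [0.2225, 0.541, 0.2384]
eef_rot: [-0.015, 1.0, 0.004, -0.004]
contact_force: [1.1, -0.2, 0.4]
opening: 0.646
```

Call:
play_rows(
  targets=[
    [-0.03,-0.025,0,0,0,0],
    [-0.03,-0.025,0,0,0,0],
    [-0.03,-0.025,0,0,0,0],
    [-0.03,-0.025,0,0,0,0],
    [-0.03,-0.025,0,0,0,0],
  ],
)

```text
clock: 1.93
tool_pos: [0.3819, 0.4155, 0.2367]
eef_rot: [-0.018, 1.0, 0.005, -0.004]
contact_force: [0.9, -0.1, -0.7]
opening: 0.599
```

Call:
play_rows(
  targets=[
    [-0.03,-0.025,0,0,0,0],
    [-0.03,-0.025,0,0,0,0],
    [-0.03,-0.025,0,0,0,0],
    [-0.03,-0.025,0,0,0,0],
    [0,0,0,0,0,0],
  ],
)

```text
clock: 2.35
tool_pos: [0.5195, 0.3049, 0.235]
eef_rot: [-0.011, 1.0, 0.003, -0.0]
contact_force: [1.0, -1.1, 0.6]
opening: 0.6
```

Call:
play_rows(
  targets=[
    [-0.03,-0.027,0.02,0,0,0],
    [-0.03,-0.027,0.02,0,0,0],
    [-0.03,-0.027,0.02,0,0,0],
    [-0.03,-0.027,0.02,0,0,0.02],
    [0,0,0,0,0,0],
  ],
)

```text
clock: 2.77
tool_pos: [0.6339, 0.2091, 0.1611]
eef_rot: [0.001, 1.0, 0.005, 0.003]
contact_force: [-0.2, -1.4, -0.9]
opening: 0.6
```

```bash
python3 - <<'E'
from h import *
s=r.get_state();print(s["tool_pos"],s["eef_rot"].round(4))
for n,t in dict(wheel=(.642,.194)).items(): print(n,tool(np.array([*t,.1])-s["tool_pos"]))
E
```

```text
[0.63394952 0.20908642 0.16109221] [7.0e-04 1.0e+00 4.5e-03 2.6e-03]
wheel [-0.00775078 -0.01562848  0.06099463]
```

Call:
play_rows(
  targets=[
    [-0.008,-0.0155,0.02,0,0,0],
    [0,0,0.03,0,0,0],
    [0,0,0.01,0,0,0],
    [0,0,0,0,0,0],
  ],
)

```text
clock: 3.1
tool_pos: [0.6454, 0.1905, 0.0983]
eef_rot: [0.004, 1.0, 0.004, 0.004]
contact_force: [0.5, -0.2, 1.0]
opening: 0.602
```

```bash
cat >>h.py <<'E'
def go(t):
    from scipy.spatial.transform import Rotation as T
    s=r.get_state();p=s["tool_pos"];q=T.from_quat(s["eef_rot"])
    print("at",p.round(4),"shift",tool(np.array(t)-p).round(4),"turn",(q.inv()*T.from_quat([0,1,0,0])).as_rotvec().round(4))
E
python3 - <<'E'
from h import *
go([.642,.194,.032])
cv2.imwrite("pics/t2.png",cv2.resize(r.snapshot("top")[140:240,180:390],None,fx=3.7,fy=3.7))
E
```

```text
at [0.6454 0.1905 0.0983] shift [0.0039 0.0029 0.0663] turn [ 0.0082  0.0075 -0.0087]
```

View pics/t2.png

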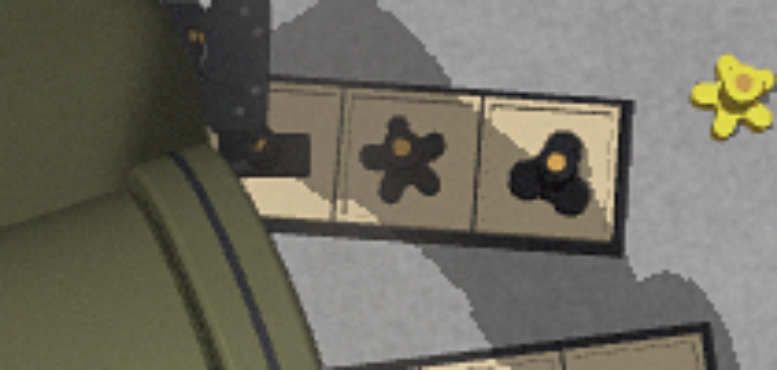

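The arm hides the wheel in the top camera, so I go down on the measured position and use the gripper opening as the check.

Call:
play_rows(
  targets=[
    [0.004,0.003,0.025,0.008,0.0075,-0.009],
    [0,0,0.025,0,0,0],
    [0,0,0.013,0,0,0],
    [0,0,0,0,0,0],
    [0,0,0,0,0,0],
  ],
)

```text
clock: 3.57
tool_pos: [0.6443, 0.2021, 0.0426]
eef_rot: [-0.003, 1.0, 0.004, 0.005]
contact_force: [0.9, 0.9, 0.3]
opening: 0.6
```

```bash
python3 - <<'E'
from h import *
go([.642,.194,.031])
E
```

```text
at [0.6443 0.2021 0.0426] shift [ 0.0025 -0.0082  0.0115] turn [0.0079 0.0099 0.006 ]
```

Call:
play_rows(
  targets=[
    [0.0025,-0.008,0.0,0.004,0.005,0],
    [0,0,0,0,0,0],
    [0,0,0.01,0,0,0],
    [0,0,0,0,0,0],
  ],
)

```text
clock: 3.9
tool_pos: [0.6445, 0.1948, 0.0375]
eef_rot: [-0.003, 1.0, 0.003, 0.006]
contact_force: [0.3, 0.0, -0.2]
opening: 0.604
```

```bash
python3 - <<'E'
from h import *
go([.642,.194,.031])
E
```

```text
at [0.6445 0.1948 0.0375] shift [ 0.0025 -0.0009  0.0065] turn [0.0063 0.0116 0.0061]
```

Call:
play_rows(
  targets=[
    [0.004,-0.001,0.006,0.006,0.011,0.003],
    [0,0,0.002,0,0,0],
  ],
)

```text
clock: 4.07
tool_pos: [0.6411, 0.1937, 0.0299]
eef_rot: [-0.001, 1.0, 0.0, 0.001]
contact_force: [-0.1, -0.4, 0.2]
opening: 0.601
```

Call:
play_rows(
  targets=[
    [0,0,0,0,0,0],
    [0,0,0,0,0,0],
    [0,0,0,0,0,0],
    [0,0,0,0,0,0],
    [0,0,0,0,0,0],
  ],
  hand=0,
)

```text
clock: 4.48
tool_pos: [0.6407, 0.1938, 0.029]
eef_rot: [-0.001, 1.0, 0.0, 0.0]
contact_force: [0.9, -0.2, 0.5]
opening: 0.246
```

```bash
python3 - <<'E'
from h import *
go([.642,.194,.031])
E
```

```text
at [0.6407 0.1938 0.029 ] shift [-0.0013  0.0002 -0.002 ] turn [0.0001 0.0004 0.0022]
```

The opening of 0.246 (about 21.6 mm) means the wheel's boss is gripped. Next I lift it and carry it to the right-end bay at (0.493,-0.096).

Call:
play_rows(
  targets=[
    [0,0,-0.01,0,0,0],
    [0,0,-0.025,0,0,0],
    [0,0,-0.025,0,0,0],
    [0,0,-0.012,0,0,0],
    [0.008,-0.015,0,0,0,0],
  ],
)

```text
clock: 4.9
tool_pos: [0.6326, 0.183, 0.105]
eef_rot: [-0.003, 1.0, 0.002, 0.0]
contact_force: [0.2, 0.4, 0.2]
opening: 0.242
```

Call:
play_rows(
  targets=[
    [0.015,-0.029,0,0,0,0],
    [0.015,-0.029,0,0,0,0],
    [0.015,-0.029,0,0,0,0],
    [0.015,-0.029,0,0,0,0],
    [0.015,-0.029,0,0,0,0],
  ],
)

```text
clock: 5.32
tool_pos: [0.5603, 0.0408, 0.1086]
eef_rot: [-0.008, 1.0, 0.006, 0.007]
contact_force: [-0.3, -1.4, 1.1]
opening: 0.24
```

Call:
play_rows(
  targets=[
    [0.015,-0.029,0,0,0,0],
    [0.015,-0.029,0,0,0,0],
    [0.015,-0.029,0,0,0,0],
    [0.008,-0.015,0,0,0,0],
    [0,0,0,0,0,0],
  ],
)

```text
clock: 5.73
tool_pos: [0.5023, -0.0751, 0.1089]
eef_rot: [-0.003, 1.0, 0.003, 0.006]
contact_force: [-0.1, 0.6, -0.6]
opening: 0.24
```

```bash
python3 - <<'E'
from h import *
go([.493,-.096,.05])
E
```

```text
at [ 0.5023 -0.0751  0.1089] shift [ 0.0101 -0.0212  0.0587] turn [0.0059 0.0113 0.0064]
```

Call:
play_rows(
  targets=[
    [0.01,-0.021,0.01,0.006,0.011,0.006],
    [0,0,0.02,0,0,0],
    [0,0,0.02,0,0,0],
    [0,0,0.008,0,0,0],
    [0,0,0,0,0,0],
  ],
)

```text
clock: 6.15
tool_pos: [0.4984, -0.0947, 0.0519]
eef_rot: [0.0, 1.0, 0.001, 0.006]
contact_force: [0.4, 1.3, -0.3]
opening: 0.243
```

```bash
python3 - <<'E'
from h import *
go([.493,-.096,.03])
E
```

```text
at [ 0.4984 -0.0947  0.0519] shift [ 0.0057 -0.0013  0.0218] turn [ 0.0012  0.0117 -0.0005]
```

Call:
play_rows(
  targets=[
    [0.006,-0.001,0.006,0.001,0.011,0],
    [0,0,0.007,0,0,0],
    [0,0,0.005,0,0,0],
    [0,0,0.002,0,0,0],
    [0,0,0,0,0,0],
  ],
)

```text
clock: 6.57
tool_pos: [0.4951, -0.0922, 0.032]
eef_rot: [-0.002, 1.0, 0.001, 0.002]
contact_force: [-0.4, -0.5, -0.7]
opening: 0.242
```

```bash
python3 - <<'E'
from h import *
go([.493,-.096,.0295])
E
```

```text
at [ 0.4951 -0.0922  0.032 ] shift [ 0.0022 -0.0038  0.0025] turn [0.0022 0.0045 0.0042]
```

Call:
play_rows(
  targets=[
    [0.002,-0.003,0.003,0.002,0.004,0],
    [0,0,0.001,0,0,0],
  ],
)

```text
clock: 6.73
tool_pos: [0.4935, -0.095, 0.0287]
eef_rot: [-0.002, 1.0, -0.0, 0.001]
contact_force: [-2.9, -0.8, 12.3]
opening: 0.241
```

Call:
play_rows(
  targets=[
    [0,0,0,0,0,0],
    [0,0,0,0,0,0],
    [0,0,0,0,0,0],
    [0,0,0,0,0,0],
  ],
  hand=0.6,
)

```text
clock: 7.07
tool_pos: [0.4936, -0.0962, 0.0294]
eef_rot: [-0.002, 1.0, -0.001, 0.001]
contact_force: [0.7, 0.0, 0.9]
opening: 0.52
```

Call:
play_rows(
  targets=[
    [0,0,-0.015,0,0,0],
    [0,0,-0.03,0,0,0],
    [0,0,-0.025,0,0,0],
    [-0.015,0.02,-0.01,0,0,0],
    [-0.02,0.03,0,0,0,0],
  ],
)

```text
clock: 7.48
tool_pos: [0.5226, -0.0538, 0.1105]
eef_rot: [0.004, 1.0, -0.004, -0.005]
contact_force: [1.3, 0.4, -0.3]
opening: 0.603
```

Call:
play_rows(
  targets=[
    [-0.02,0.03,0,0,0,0],
    [-0.02,0.03,0,0,0,0],
    [-0.02,0.03,0,0,0,0],
    [-0.02,0.03,0,0,0,0],
    [-0.015,0.022,0,0,0,0],
  ],
)

```text
clock: 7.9
tool_pos: [0.6231, 0.0918, 0.1108]
eef_rot: [0.007, 1.0, -0.004, -0.004]
contact_force: [0.5, 1.0, 0.5]
opening: 0.6
```

```bash
python3 - <<'E'
from h import *
go([.637,.118,.05])
E
```

```text
at [0.6231 0.0918 0.1108] shift [-0.0139  0.0269  0.0605] turn [-0.0083 -0.0075 -0.0138]
```

Call:
play_rows(
  targets=[
    [-0.014,0.027,0.01,-0.008,-0.008,-0.014],
    [0,0,0.02,0,0,0],
    [0,0,0.02,0,0,0],
    [0,0,0.005,0,0,0],
    [0,0,0,0,0,0],
  ],
)

```text
clock: 8.32
tool_pos: [0.6424, 0.132, 0.0545]
eef_rot: [-0.005, 1.0, 0.005, 0.004]
contact_force: [0.2, -0.3, 0.3]
opening: 0.603
```

```bash
python3 - <<'E'
from h import *
go([.637,.118,.0305])
E
```

```text
at [0.6424 0.132  0.0545] shift [ 0.0057 -0.0141  0.0238] turn [0.0091 0.0083 0.0103]
```

Call:
play_rows(
  targets=[
    [0.0055,-0.013,0.0,0.009,0.008,0.01],
    [0,0,0.012,0,0,0],
    [0,0,0.008,0,0,0],
    [0,0,0.001,0,0,0],
  ],
)

```text
clock: 8.65
tool_pos: [0.6371, 0.1144, 0.0341]
eef_rot: [0.002, 1.0, -0.001, 0.001]
contact_force: [-0.6, 0.4, 0.8]
opening: 0.601
```

```bash
python3 - <<'E'
from h import *
go([.637,.118,.0305])
E
```

```text
at [0.6371 0.1144 0.0341] shift [0.0001 0.0036 0.0035] turn [-0.0028  0.0011 -0.0041]
```

Call:
play_rows(
  targets=[
    [0,0.003,0.003,-0.002,0,0],
    [0,0,0.001,0,0,0],
  ],
)

```text
clock: 8.82
tool_pos: [0.6372, 0.1165, 0.0298]
eef_rot: [0.003, 1.0, -0.001, 0.001]
contact_force: [-1.3, 0.2, -0.0]
opening: 0.596
```

Call:
play_rows(
  targets=[
    [0,0,0,0,0,0],
    [0,0,0,0,0,0],
    [0,0,0,0,0,0],
    [0,0,0,0,0,0],
    [0,0,0,0,0,0],
  ],
  hand=0,
)

```text
clock: 9.23
tool_pos: [0.6379, 0.1173, 0.0306]
eef_rot: [0.003, 1.0, -0.0, 0.001]
contact_force: [0.0, 0.4, -0.4]
opening: 0.247
```

Call:
play_rows(
  targets=[
    [0,0,-0.01,0,0,0],
    [0,0,-0.025,0,0,0],
    [0,0,-0.025,0,0,0],
    [0,0,-0.012,0,0,0],
    [0.01,-0.009,0,0,0,0],
  ],
)

```text
clock: 9.65
tool_pos: [0.6285, 0.1111, 0.1069]
eef_rot: [0.001, 1.0, 0.001, 0.002]
contact_force: [0.5, -0.2, -0.2]
opening: 0.245
```

Call:
play_rows(
  targets=[
    [0.022,-0.0195,0,0,0,0],
    [0.022,-0.0195,0,0,0,0],
    [0.022,-0.0195,0,0,0,0],
    [0.022,-0.0195,0,0,0,0],
    [0.022,-0.0195,0,0,0,0],
  ],
)

```text
clock: 10.07
tool_pos: [0.5202, 0.0164, 0.1102]
eef_rot: [-0.001, 1.0, 0.005, 0.009]
contact_force: [0.5, -0.3, -0.1]
opening: 0.244
```

Call:
play_rows(
  targets=[
    [0.018,-0.015,0,0,0,0],
    [0.008,-0.007,0,0,0,0],
    [0,0,0,0,0,0],
  ],
)

```text
clock: 10.32
tool_pos: [0.4868, -0.0128, 0.1109]
eef_rot: [0.002, 1.0, 0.002, 0.006]
contact_force: [-0.0, 0.5, -0.6]
opening: 0.243
```

```bash
python3 - <<'E'
from h import *
go([.483,-.017,.05])
E
```

```text
at [ 0.4868 -0.0128  0.1109] shift [ 0.0045 -0.0045  0.0608] turn [ 0.0044  0.0124 -0.0035]
```

Call:
play_rows(
  targets=[
    [0.0045,-0.0045,0.01,0.004,0.012,-0.003],
    [0,0,0.02,0,0,0],
    [0,0,0.02,0,0,0],
    [0,0,0.006,0,0,0],
    [0,0,0,0,0,0],
  ],
)

```text
clock: 10.73
tool_pos: [0.4881, -0.0153, 0.0529]
eef_rot: [-0.001, 1.0, 0.001, 0.004]
contact_force: [-0.7, -0.2, -0.3]
opening: 0.245
```

```bash
python3 - <<'E'
from h import *
go([.483,-.017,.0305])
E
```

```text
at [ 0.4881 -0.0153  0.0529] shift [ 0.0052 -0.0018  0.0224] turn [0.0021 0.0083 0.0019]
```

Call:
play_rows(
  targets=[
    [0.005,-0.002,0.006,0.002,0.008,0.002],
    [0,0,0.007,0,0,0],
    [0,0,0.005,0,0,0],
    [0,0,0.002,0,0,0],
    [0,0,0,0,0,0],
  ],
)

```text
clock: 11.15
tool_pos: [0.485, -0.0155, 0.0316]
eef_rot: [-0.001, 1.0, 0.001, 0.001]
contact_force: [1.2, -0.0, -0.5]
opening: 0.241
```

```bash
python3 - <<'E'
from h import *
go([.483,-.017,.0305])
E
```

```text
at [ 0.485  -0.0155  0.0316] shift [ 0.002  -0.0015  0.0011] turn [0.0013 0.0024 0.0022]
```

Call:
play_rows(
  targets=[
    [0.001,-0.001,0.002,0.001,0.002,0],
    [0,0,0.001,0,0,0],
  ],
)

```text
clock: 11.32
tool_pos: [0.4848, -0.016, 0.0302]
eef_rot: [-0.001, 1.0, 0.0, 0.001]
contact_force: [-3.5, 0.1, 16.2]
opening: 0.24
```

Call:
play_rows(
  targets=[
    [0,0,0,0,0,0],
    [0,0,0,0,0,0],
    [0,0,0,0,0,0],
    [0,0,0,0,0,0],
  ],
  hand=0.6,
)

```text
clock: 11.65
tool_pos: [0.4855, -0.0162, 0.0317]
eef_rot: [-0.001, 1.0, 0.0, 0.003]
contact_force: [-0.6, 0.1, 0.2]
opening: 0.52
```

Call:
play_rows(
  targets=[
    [0,0,-0.015,0,0,0],
    [0,0,-0.03,0,0,0],
    [0,0,-0.025,0,0,0],
    [-0.015,0.005,-0.01,0,0,0],
    [-0.025,0.009,0,0,0,0],
  ],
)

```text
clock: 12.07
tool_pos: [0.5187, -0.005, 0.1133]
eef_rot: [-0.001, 1.0, -0.002, -0.004]
contact_force: [0.3, 0.2, -0.8]
opening: 0.602
```

Call:
play_rows(
  targets=[
    [-0.025,0.009,0,0,0,0],
    [-0.025,0.009,0,0,0,0],
    [-0.025,0.009,0,0,0,0],
    [-0.02,0.006,0,0,0,0],
    [0,0,0,0,0,0],
  ],
)

```text
clock: 12.48
tool_pos: [0.6216, 0.0301, 0.1151]
eef_rot: [0.001, 1.0, -0.001, -0.001]
contact_force: [0.2, 0.6, 0.5]
opening: 0.599
```

```bash
python3 - <<'E'
from h import *
go([.633,.038,.05])
E
```

```text
at [0.6216 0.0301 0.1151] shift [-0.0115  0.008   0.0651] turn [-0.0013 -0.0011 -0.0011]
```

Call:
play_rows(
  targets=[
    [-0.011,0.008,0.01,0,0,0],
    [0,0,0.02,0,0,0],
    [0,0,0.02,0,0,0],
    [0,0,0.01,0,0,0],
    [0,0,0,0,0,0],
  ],
)

```text
clock: 12.9
tool_pos: [0.631, 0.0368, 0.0527]
eef_rot: [0.001, 1.0, -0.001, -0.001]
contact_force: [-0.5, -0.6, 0.2]
opening: 0.602
```

```bash
python3 - <<'E'
from h import *
go([.633,.038,.0305])
E
```

```text
at [0.631  0.0368 0.0527] shift [-0.002   0.0012  0.0222] turn [-0.0027 -0.0026 -0.002 ]
```

Call:
play_rows(
  targets=[
    [-0.002,0.001,0.008,-0.002,-0.002,0],
    [0,0,0.008,0,0,0],
    [0,0,0.004,0,0,0],
    [0,0,0.001,0,0,0],
  ],
)

```text
clock: 13.23
tool_pos: [0.6322, 0.0367, 0.0313]
eef_rot: [0.001, 1.0, -0.001, -0.0]
contact_force: [0.6, 0.0, 0.1]
opening: 0.604
```

```bash
python3 - <<'E'
from h import *
go([.633,.038,.0305])
E
```

```text
at [0.6322 0.0367 0.0313] shift [-0.0008  0.0013  0.0008] turn [-0.0013 -0.001  -0.0029]
```

Call:
play_rows(
  targets=[
    [0,0,0.001,0,0,0],
    [0,0,0,0,0,0],
    [0,0,0,0,0,0],
    [0,0,0,0,0,0],
    [0,0,0,0,0,0],
  ],
  hand=0,
)

```text
clock: 13.65
tool_pos: [0.6331, 0.0367, 0.0316]
eef_rot: [0.002, 1.0, -0.001, 0.001]
contact_force: [-0.4, 0.0, -0.4]
opening: 0.248
```

Call:
play_rows(
  targets=[
    [0,0,-0.01,0,0,0],
    [0,0,-0.025,0,0,0],
    [0,0,-0.025,0,0,0],
    [0,0,-0.012,0,0,0],
    [0.012,0.002,0,0,0,0],
  ],
)

```text
clock: 14.07
tool_pos: [0.6226, 0.0384, 0.1086]
eef_rot: [0.002, 1.0, -0.001, 0.002]
contact_force: [0.2, -0.6, 0.0]
opening: 0.241
```

Call:
play_rows(
  targets=[
    [0.025,0.004,0,0,0,0],
    [0.025,0.004,0,0,0,0],
    [0.025,0.004,0,0,0,0],
    [0.025,0.004,0,0,0,0],
    [0.025,0.004,0,0,0,0],
  ],
)

```text
clock: 14.48
tool_pos: [0.5003, 0.0594, 0.1143]
eef_rot: [0.005, 1.0, 0.001, 0.01]
contact_force: [-0.5, 0.2, -0.6]
opening: 0.244
```

Call:
play_rows(
  targets=[
    [0.016,0.003,0,0,0,0],
    [0.006,0.001,0,0,0,0],
    [0,0,0,0,0,0],
  ],
)

```text
clock: 14.73
tool_pos: [0.4722, 0.0645, 0.1165]
eef_rot: [0.003, 1.0, 0.001, 0.008]
contact_force: [-0.1, -0.3, -0.5]
opening: 0.243
```

```bash
python3 - <<'E'
from h import *
go([.472,.0625,.05])
E
```

```text
at [0.4722 0.0645 0.1165] shift [ 0.0013 -0.0021  0.0665] turn [ 0.0014  0.0167 -0.0057]
```

Call:
play_rows(
  targets=[
    [0.001,-0.002,0.012,0.001,0.016,-0.005],
    [0,0,0.022,0,0,0],
    [0,0,0.022,0,0,0],
    [0,0,0.007,0,0,0],
    [0,0,0,0,0,0],
  ],
)

```text
clock: 15.15
tool_pos: [0.481, 0.0621, 0.0507]
eef_rot: [0.001, 1.0, 0.001, 0.006]
contact_force: [0.3, 0.2, -1.4]
opening: 0.246
```

```bash
python3 - <<'E'
from h import *
go([.472,.0625,.0315])
E
```

```text
at [0.481  0.0621 0.0507] shift [0.0092 0.0004 0.0191] turn [ 0.0023  0.0111 -0.0024]
```

Call:
play_rows(
  targets=[
    [0.009,0,0.004,0.002,0.011,0],
    [0,0,0.006,0,0,0],
    [0,0,0.005,0,0,0],
    [0,0,0.001,0,0,0],
    [0,0,0,0,0,0],
  ],
)

```text
clock: 15.57
tool_pos: [0.4739, 0.0616, 0.0336]
eef_rot: [0.002, 1.0, 0.0, 0.001]
contact_force: [-0.2, 0.2, 0.2]
opening: 0.244
```

```bash
python3 - <<'E'
from h import *
go([.472,.0625,.0315])
E
```

```text
at [0.4739 0.0616 0.0336] shift [0.0019 0.0009 0.0021] turn [ 0.0007  0.0014 -0.0042]
```

Call:
play_rows(
  targets=[
    [0.001,0.001,0.003,0,0.001,0],
    [0,0,0.001,0,0,0],
  ],
)

```text
clock: 15.73
tool_pos: [0.4736, 0.0623, 0.031]
eef_rot: [0.002, 1.0, 0.0, 0.001]
contact_force: [-3.0, 0.3, 13.6]
opening: 0.243
```

Call:
play_rows(
  targets=[
    [0,0,0,0,0,0],
    [0,0,0,0,0,0],
    [0,0,0,0,0,0],
    [0,0,0,0,0,0],
  ],
  hand=0.6,
)

```text
clock: 16.07
tool_pos: [0.4742, 0.0628, 0.0322]
eef_rot: [0.002, 1.0, 0.001, 0.003]
contact_force: [0.2, -0.7, -0.4]
opening: 0.518
```

Call:
play_rows(
  targets=[
    [0,0,-0.015,0,0,0],
    [0,0,-0.03,0,0,0],
    [0,0,-0.025,0,0,0],
    [-0.015,-0.01,-0.01,0,0,0],
    [-0.025,-0.018,0,0,0,0],
  ],
)

```text
clock: 16.48
tool_pos: [0.5084, 0.039, 0.1142]
eef_rot: [-0.004, 1.0, 0.001, -0.002]
contact_force: [1.2, 0.1, -0.1]
opening: 0.599
```

Call:
play_rows(
  targets=[
    [-0.025,-0.018,0,0,0,0],
    [-0.025,-0.018,0,0,0,0],
    [-0.025,-0.018,0,0,0,0],
    [-0.025,-0.018,0,0,0,0],
    [0,0,0,0,0,0],
  ],
)

```text
clock: 16.9
tool_pos: [0.617, -0.0405, 0.1162]
eef_rot: [-0.001, 1.0, -0.0, 0.001]
contact_force: [0.7, -1.3, -0.5]
opening: 0.598
```

```bash
python3 - <<'E'
from h import *
go([.626,-.048,.05])
E
```

```text
at [ 0.617  -0.0405  0.1162] shift [-0.0089 -0.0075  0.0662] turn [-0.0002  0.0019  0.0028]
```

Call:
play_rows(
  targets=[
    [-0.009,-0.0075,0.012,0,0.001,0],
    [0,0,0.02,0,0,0],
    [0,0,0.02,0,0,0],
    [0,0,0.01,0,0,0],
    [0,0,0,0,0,0],
  ],
)

```text
clock: 17.32
tool_pos: [0.6278, -0.051, 0.0519]
eef_rot: [0.001, 1.0, -0.0, 0.002]
contact_force: [0.3, 0.4, -0.3]
opening: 0.602
```

```bash
python3 - <<'E'
from h import *
go([.626,-.048,.0305])
E
```

```text
at [ 0.6278 -0.051   0.0519] shift [0.0019 0.003  0.0214] turn [-0.0005  0.0036 -0.0029]
```

Call:
play_rows(
  targets=[
    [0.002,0.003,0.008,0,0.003,0],
    [0,0,0.008,0,0,0],
    [0,0,0.004,0,0,0],
    [0,0,0.001,0,0,0],
  ],
)

```text
clock: 17.65
tool_pos: [0.6254, -0.0461, 0.0305]
eef_rot: [0.001, 1.0, 0.0, 0.0]
contact_force: [-0.1, 1.0, -0.2]
opening: 0.6
```

```bash
python3 - <<'E'
from h import *
go([.626,-.048,.0305])
E
```

```text
at [ 0.6254 -0.0461  0.0305] shift [-0.0006 -0.0019  0.    ] turn [ 0.0002  0.0006 -0.0012]
```

Call:
play_rows(
  targets=[
    [0,-0.001,0,0,0,0],
    [0,0,0,0,0,0],
    [0,0,0,0,0,0],
    [0,0,0,0,0,0],
    [0,0,0,0,0,0],
  ],
  hand=0,
)

```text
clock: 18.07
tool_pos: [0.6264, -0.0469, 0.0321]
eef_rot: [0.0, 1.0, 0.0, 0.002]
contact_force: [-0.4, -0.3, -0.0]
opening: 0.246
```

Call:
play_rows(
  targets=[
    [0,0,-0.01,0,0,0],
    [0,0,-0.025,0,0,0],
    [0,0,-0.025,0,0,0],
    [0,0,-0.012,0,0,0],
    [0.01,0.012,0,0,0,0],
  ],
)

```text
clock: 18.48
tool_pos: [0.6173, -0.0382, 0.1089]
eef_rot: [0.002, 1.0, -0.001, 0.002]
contact_force: [1.3, -0.0, -0.2]
opening: 0.241
```

Call:
play_rows(
  targets=[
    [0.02,0.024,0,0,0,0],
    [0.02,0.024,0,0,0,0],
    [0.02,0.024,0,0,0,0],
    [0.02,0.024,0,0,0,0],
    [0.02,0.024,0,0,0,0],
  ],
)

```text
clock: 18.9
tool_pos: [0.5213, 0.0806, 0.1141]
eef_rot: [0.01, 1.0, -0.002, 0.009]
contact_force: [0.3, 0.4, -0.2]
opening: 0.242
```

Call:
play_rows(
  targets=[
    [0.02,0.024,0,0,0,0],
    [0.016,0.018,0,0,0,0],
    [0.01,0.01,0,0,0,0],
    [0,0,0,0,0,0],
  ],
)

```text
clock: 19.23
tool_pos: [0.4704, 0.1431, 0.117]
eef_rot: [0.004, 1.0, 0.001, 0.01]
contact_force: [-0.2, 0.7, -0.4]
opening: 0.24
```

```bash
python3 - <<'E'
from h import *
go([.462,.142,.05])
E
```

```text
at [0.4704 0.1431 0.117 ] shift [ 0.0098 -0.0014  0.0668] turn [ 0.0025  0.0205 -0.0085]
```

Call:
play_rows(
  targets=[
    [0.01,-0.001,0.012,0.002,0.02,-0.008],
    [0,0,0.022,0,0,0],
    [0,0,0.022,0,0,0],
    [0,0,0.007,0,0,0],
    [0,0,0,0,0,0],
  ],
)

```text
clock: 19.65
tool_pos: [0.464, 0.1395, 0.0523]
eef_rot: [0.001, 1.0, 0.0, 0.002]
contact_force: [-0.1, -0.1, -0.5]
opening: 0.239
```

```bash
python3 - <<'E'
from h import *
go([.462,.142,.032])
E
```

```text
at [0.464  0.1395 0.0523] shift [0.0021 0.0025 0.0203] turn [ 0.0004  0.0043 -0.0023]
```

Call:
play_rows(
  targets=[
    [0.002,0.002,0.006,0,0.004,0],
    [0,0,0.006,0,0,0],
    [0,0,0.004,0,0,0],
    [0,0,0.001,0,0,0],
    [0,0,0,0,0,0],
  ],
)

```text
clock: 20.07
tool_pos: [0.4638, 0.1391, 0.0346]
eef_rot: [0.004, 1.0, -0.0, 0.001]
contact_force: [-0.1, 0.3, -0.5]
opening: 0.242
```

```bash
python3 - <<'E'
from h import *
go([.462,.142,.032])
E
```

```text
at [0.4638 0.1391 0.0346] shift [0.0018 0.0029 0.0026] turn [-0.0002  0.0012 -0.007 ]
```

Now I set the trefoil down, release it, and back away to the left and up so both racks are in view.

Call:
play_rows(
  targets=[
    [0.002,0.002,0.003,0,0.001,0],
    [0,0,0.001,0,0,0],
  ],
)

```text
clock: 20.23
tool_pos: [0.4624, 0.1409, 0.0317]
eef_rot: [0.004, 1.0, -0.0, 0.001]
contact_force: [-2.6, -0.4, 14.1]
opening: 0.238
```

Call:
play_rows(
  targets=[
    [0,0,0,0,0,0],
    [0,0,0,0,0,0],
    [0,0,0,0,0,0],
    [0,0,0,0,0,0],
  ],
  hand=0.6,
)

```text
clock: 20.57
tool_pos: [0.4624, 0.1419, 0.0326]
eef_rot: [0.003, 1.0, 0.0, 0.002]
contact_force: [-0.4, 0.5, 0.7]
opening: 0.517
```

Call:
play_rows(
  targets=[
    [0,0,-0.015,0,0,0],
    [0,0,-0.03,0,0,0],
    [0,0,-0.03,0,0,0],
    [0,0.015,-0.03,0,0,0],
    [0,0.03,-0.01,0,0,0],
  ],
)

```text
clock: 20.98
tool_pos: [0.4597, 0.1802, 0.1482]
eef_rot: [0.007, 1.0, -0.005, -0.003]
contact_force: [1.0, -0.3, -0.4]
opening: 0.6
```

Call:
play_rows(
  targets=[
    [0.01,0.03,-0.01,0,0,0],
    [0.015,0.03,0,0,0,0],
    [0.015,0.03,0,0,0,0],
    [0.015,0.03,0,0,0,0],
    [0.015,0.03,0,0,0,0],
  ],
)

```text
clock: 21.4
tool_pos: [0.3963, 0.3363, 0.1625]
eef_rot: [0.014, 1.0, -0.002, 0.002]
contact_force: [0.1, -0.1, 0.0]
opening: 0.595
```

Call:
play_rows(
  targets=[
    [0.015,0.03,0,0,0,0],
    [0.015,0.03,0,0,0,0],
    [0.015,0.03,0,0,0,0],
    [0.01,0.02,0,0,0,0],
    [0,0,0,0,0,0],
  ],
)

```text
clock: 21.82
tool_pos: [0.3345, 0.4611, 0.1621]
eef_rot: [0.008, 1.0, 0.001, 0.0]
contact_force: [0.7, 1.0, 0.2]
opening: 0.603
```

```bash
python3 - <<'E'
from h import *
im=r.snapshot("top");cv2.imwrite("pics/t3.png",cv2.resize(im[140:300,180:390],None,fx=3.7,fy=3.7))
im=r.snapshot("scene");cv2.imwrite("pics/s3.png",im)
C=np.array([.4776,.0228]);e=np.array([-.13,.9915]);ex=np.array([.9915,.13])
for c in("top","scene"):
  for n in("wheel","bar","star","trefoil"):
    for d in r.tip_of(n,c)[:4]:
        p=back(c,d["uv"],.009)[:2]-C;print(c,n,round(d["confidence"],2),"local",(p@ex).round(3),(p@e).round(3))
E
```

```text
top wheel 0.79 local 0.29 0.083
top wheel 0.76 local 0.001 -0.12
top wheel 0.67 local 0.308 0.187
top wheel 0.31 local -0.006 0.045
top bar 0.78 local 0.004 -0.038
top star 0.71 local 0.284 -0.023
top star 0.57 local 0.166 -0.199
top star 0.56 local 0.003 0.044
top trefoil 0.8 local -0.001 0.114
scene wheel 0.97 local 0.315 0.186
scene wheel 0.83 local 0.301 0.096
scene wheel 0.76 local -0.003 -0.128
scene wheel 0.32 local 0.006 0.04
scene bar 0.52 local 0.006 -0.04
scene bar 0.4 local 0.002 0.119
scene star 0.96 local 0.298 -0.011
scene star 0.79 local -0.006 0.034
scene star 0.75 local 0.177 -0.18
scene trefoil 0.7 local -0.004 0.122
```

View pics/t3.png

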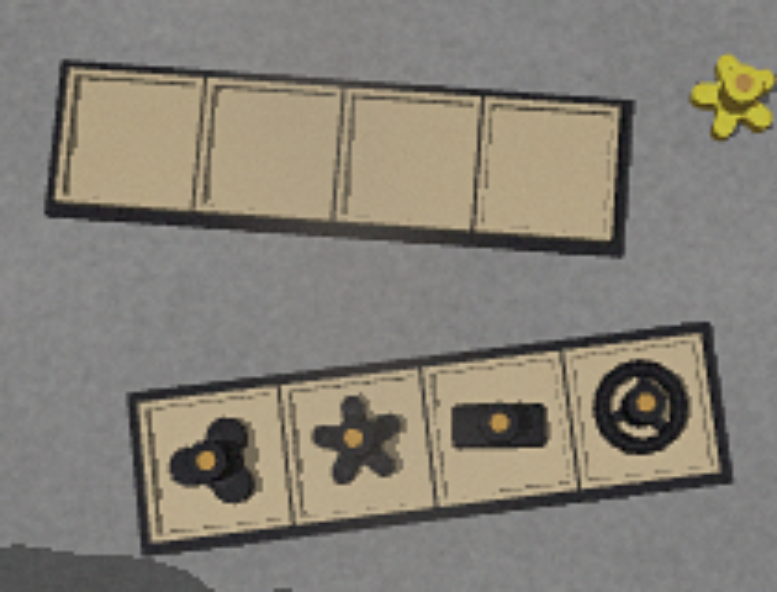

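View pics/s3.png

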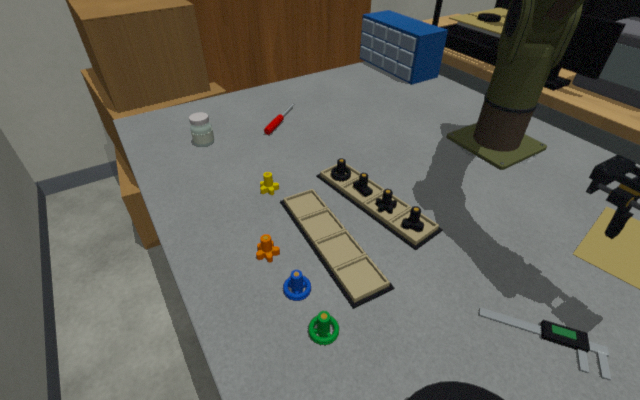

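The order is reversed: crop positions are trefoil (207,460), star (352,438), bar (499,423) and wheel (647,402). All four stand boss up near the centres of their bays, and the arm is clear.

```bash
python3 -c "
from plant import r
print(r.finish_job())"
```

```text
the job is handed in; nothing more can be done
None
```

I moved all four knobs to the empty rack in reversed order and handed the job in; no verdict was reported. From left to right, the full rack held wheel, bar, star, trefoil, and the other rack now holds trefoil, star, bar, wheel.

- **Placing:** I gripped each knob by its boss at about 21 mm opening and lowered it until the floor pushed back with 12–16 N. I released it only then, at about 22 s on the clock.
- **Final position:** After the arm had moved away, both pictures showed every knob flat and boss up in its bay. The detectors put all four within about 8 mm of their bay centres, against an allowance of 24 mm. Upright stance was judged by eye only; I did not measure tilt or resting height.
- **Disagreements:** Apart from the coloured look-alikes outside the racks, the detectors gave three low-confidence extra detections: a wheel at the star's bay in each camera (0.31 and 0.32) and a bar at the trefoil's bay (0.40). The pictures clearly contradict all three.

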